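# Close the twin-knob sieve clamp squarely

## Task

Close the clamp on the ring sieve lying in it: turn its two black knobs clockwise, a part of the way each in turn, until both ends of the blue jaw are home against the brass stop pins and the sieve is held between jaw and fence. Keep the jaw square, so that neither end ever gets more than 30 mm ahead of the other. Move the jaw by the knobs only, and leave the red knob of the fence alone.

Things in the scene. Friction and masses are not known exactly. Their poses are not given: they have to be found in the camera images.
- sieve_clamp: Clamp fixed to the worktop: aluminium plate 270 x 250 x 12 mm, two black knobs on grey housings (tops at 46 mm) at the near end, a fixed grey fence at the far end (face at x = 95 mm, top at 46 mm). Origin: on the underside, on the middle line. x points from the knobs to the fence (the way the jaw closes), y to the left, z up. All heights are above the worktop.
- left_knob (a joint): Left black fluted knob, 40 mm wide, upright axis at clamp x = -95, y = +80 mm, from 54 to 84 mm high: take it from above at about 73 mm, any way round. Value in rad, grows clockwise seen from above; starts at 0 to 0.2, hard stop at 1.5, where its end of the jaw is home. A radian moves its push rack 30 mm towards the fence. Friction 0.15 N m; it stays where it is left.
- right_knob (a joint): Right black knob, axis at clamp x = -95, y = -80 mm: the same in all respects for the right rack.
- clamp_jaw: Blue jaw bar, 16 x 210 x 28 mm, lying loose across the plate (12 to 40 mm high) between side guides, pushed from behind by two toothed racks at y = +-80 mm, which reach it after 0 to 0.35 rad. Origin: centre of its underside; x towards the fence, y along the bar. Home, it is parallel to the clamp at clamp x = 2 mm, by two brass pins (clamp x = 15, y = +-94 mm). 30 mm between its ends is 0.19 rad.
- ring_sieve: Grey metal ring sieve lying loose on the plate between jaw and fence, 83 mm in diameter, 36 mm tall; origin at the centre of its underside. The closing jaw slides it to the fence; with the jaw home it has about 2 mm of play. A like sieve on the worktop is a spare.
- fence_lock (a joint): Small red knob behind the fence, 26 mm wide, at clamp x = 118 mm, y = 0, top at 40 mm. Value in rad, 0 at the start; not needed, to be left as it is.
There are look-alikes about, which are no part of the job. What is shaped like the ring_sieve but green or pink is not meant.

How it is judged:
By the outcome, as a careful person would: the job done as asked, in the order asked, and still so for the second after the job is handed in, with the robot touching nothing.
It also fails if it takes over 64 s, if anything falls off the work surface, if the arm or the gripper's body presses on something with over 40 N, if the wrist force passes 120 N, or if a joint passes its speed limit or range.

## Robot

A 6-joint arm with a two-finger parallel gripper is mounted at the origin on a cart in front of the work surface, level with it; the furniture and walls round the work are solid. World frame = base frame: x ahead of the robot, y to its left, z up, the work surface at z = 0. Lengths are in m, angles in degrees, forces in N, time in s.
With the tool pointing down it reaches from about 0.25 to 0.725 m from the base axis. Payload 9.7 kg.
Tool frame: the origin (TCP) lies between the finger pads; the fingertips stand 19 mm ahead of it and the grasp point (between the pads) is the TCP; x points along the fingers, y is the direction in which the jaws open and shut, and the axes are right-handed (so a half turn about x gives the same grasp; the last joint's range is limited). The gripper opens to 85 mm and grips with 20 to 120 N. Pads are 22 mm wide; open, the fingers measure 114 mm over their backs; the gripper's body (76 mm by 85 mm) begins 54 mm behind the grasp point. The pads swing forward as they close: fully open they stand 13 mm farther back than shut.
Start: joints at [66.75, 4.979, 10.078, 95.1, 0, 90], TCP at [0.217, 0.505, 0.25] pointing down, gripper open.
Joint ranges: [-179.16, 179.16], [-48.56, 103.87], [-65.8, 70.77], [-126.05, 130.52], [-82.76, 87.17], [-180, 180]. Speed limits (degrees/s): [127.2, 127.2, 147.25, 180, 180, 180].

## Interface

Orientations are given as [roll, pitch, yaw] about the fixed x, y, z axes, in that order (R = Rz(yaw) Ry(pitch) Rx(roll)).
In Python, from workcell import bot gives the robot as it stands. The module is installed in compiled form; this text tells all that it offers.
- The arm moves only by the shell command python3 -m handwheel 'ROWS' [FORCE]. ROWS is JSON, a list of rows, each a list of 7 numbers: the turn, a rotation vector about the tool's x, y, z in degrees, then the shift along the tool's x, y, z in m, then the closure, from -1 (fully open) to 1 (shut), so that 0 is half open. In form: [[ax, ay, az, dx, dy, dz, fingers], ...]. A call has 1 to 20 rows; each row is the pose to reach, as a shift and turn from the pose commanded when the call began, along the tool's axes at that moment; what a row does not reach only later rows make up. A row lasts 1/8 s, in which the tool goes at most 62.5 mm and 10.7 degrees, less where a joint would pass 70% of its speed; a pose out of reach is approached as far as the arm can. A call with a gripper value outside its range is refused whole. The fingers move at their own pace and stop on an object; FORCE is the grip in N (left out, the last holds). Time passes only in rows, so rows that repeat a pose let the fingers close. It gives the time, the measured TCP pose, the force and the opening at its end, in the units of the state.
- bot.get_obs(): the state, without advancing time (a new reading comes with each control period).
- bot.camera(name): name is "scene" or "top"; returns a dict with "frame" (400x640x3 uint8, red, green, blue), "fx", "fy", "cx", "cy" (pixels), "R" (3x3) and "t" (3): a world point X has camera coordinates R X + t. Camera axes: x right, y down, z forward; pixel columns grow to the right and rows downward; lengths in m; the calibration is good to about 2 mm. A picture is of the moment at which its call begins. There is no depth.
- bot.job_done(): hands the job in, once; it reports no verdict.
Trained networks look in a picture, given as the dict that the camera call returned (one of the last four; its "shot" number tells which), for a name from the list of things; names that differ only in an ending like _2 or _b are one class to them, and where a whole thing is asked for, a point or a joint stands for the part that bears it (a point fixed in the world has none). Each returns a list of dicts, best first, with "conf" (0 to 1); they miss things now and then, are a little off and sometimes report something else, mostly with a low value. They report only what shows in the picture. A call takes as long as a camera call. They do not tell look-alikes from the thing itself.
- bot.look_for(name, picture): "bbox" ([left, top, width, height] as shares, 0 to 1, of the picture: columns of its width, rows of its height, round what is visible of it).
- bot.tip_of(name, picture): "centre" ([column, row] as shares, 0 to 1, of the picture: columns of its width, rows of its height: a listed point, or the origin of a listed thing).
The state is a dict: "time": time; "q": joint angles; "qd": joint speeds; "joint_efforts": joint torques, N m; "ee_pos": TCP position; "tcp_rot": TCP orientation; "wrist_force": force on the tool from outside, world axes, zero at the start; "torque": the same for the moment, N m; "opening": finger opening in m.
Only numpy, scipy, OpenCV 4.12 (cv2) and the standard library are available. Lean on these libraries where they do the work, as an engineer would, in place of code of your own. Each camera call takes 0.05 s, during which the arm holds its last target.

## Working session

There is one attempt and no reset: what is moved stays moved. The work goes in short steps, Python scripts to look and compute and a shell command to move; the robot and the scene stay as the last step left them, time stands still between calls to the robot, and variables do not carry over. Pictures are saved under pics/ and viewed, and the job is handed in when it is done.

```bash
mkdir -p pics; ls
python3 - <<'E'
from workcell import bot
import cv2
o=bot.get_obs()
for k,v in o.items(): print(k,v)
for n in("scene","top"):
    p=bot.camera(n); cv2.imwrite(f"pics/{n}0.png",p["frame"][:,:,::-1])
    print(n,p["shot"],p["fx"],p["cx"],p["cy"],p["R"],p["t"])
    for t in("sieve_clamp","left_knob","right_knob","clamp_jaw","ring_sieve","fence_lock"):
        print(t,[(round(d["conf"],2),round(d["centre"][0]*640),round(d["centre"][1]*400)) for d in bot.tip_of(t,p)],
         [(round(d["conf"],2),[round(a*b) for a,b in zip(d["bbox"],(640,400,640,400))]) for d in bot.look_for(t,p)])
E
```

```text
pics
time 0.0
q [ 6.67493520e+01  5.00904676e+00  1.00360412e+01  9.50990679e+01
 -8.41101978e-04  8.99998093e+01]
qd [-0.03332777 -0.04176888 -0.11055297 -0.04639146  0.02701137  0.04287647]
joint_efforts [-1.37311476e-03 -5.20390999e+01  4.64795673e+01  1.65329967e-02
  6.44509214e-05  6.40984268e-06]
ee_pos [0.21704155 0.50515225 0.24961697]
tcp_rot [ -89.33157563   89.92792167 -112.58203236]
wrist_force [-0.12099708  0.05522613  0.7121447 ]
torque [-0.01710944  0.02596358 -0.02698702]
opening 0.08586721098840798
scene 1 445.84725311570253 319.56841798662737 200.7469497787701 [[ 0.80588334 -0.59202014  0.00801161]
 [-0.29188181 -0.40902224 -0.86458419]
 [ 0.51512818  0.69441555 -0.50242412]] [-0.44561524  0.22538152  0.78507445]
sieve_clamp [(0.74, 342, 219)] [(0.69, [272, 180, 143, 80])]Traceback (most recent call last):
  File "<stdin>", line 9, in <module>
ValueError: it knows: clamp_jaw, ring_sieve, sieve_clamp
```

Run:
```python
from workcell import bot
import cv2
for n in("scene","top"):
    p=bot.camera(n); cv2.imwrite(f"pics/{n}1.png",p["frame"][:,:,::-1])
    print(n,p["shot"],p["fx"],p["cx"],p["cy"],p["R"].tolist(),p["t"])
    for t in("sieve_clamp","left_knob","right_knob","clamp_jaw","ring_sieve","fence_lock"):
      for f,k in((bot.tip_of,"centre"),(bot.look_for,"bbox")):
        try: print(t,k,[(round(d["conf"],2),[round(a*b,1) for a,b in zip(d[k],(640,400,640,400))]) for d in f(t,p)])
        except ValueError as e: print(t,k,e)
```

```text
scene 2 445.84725311570253 319.56841798662737 200.7469497787701 [[0.8058833427097273, -0.5920201449085967, 0.008011614406640116], [-0.2918818104194989, -0.4090222372935977, -0.8645841880034445], [0.5151281847164182, 0.6944155509647979, -0.502424119533511]] [-0.44561524  0.22538152  0.78507445]
sieve_clamp centre [(0.88, [341.4, 217.4])]
sieve_clamp bbox [(0.93, [269.2, 181.5, 145.0, 77.6])]
left_knob centre it knows: clamp_jaw, ring_sieve, sieve_clamp
left_knob bbox [(0.83, [282.4, 190.4, 17.5, 12.5])]
right_knob centre it knows: clamp_jaw, ring_sieve, sieve_clamp
right_knob bbox [(0.7, [335.0, 211.6, 24.5, 17.3])]
clamp_jaw centre [(0.57, [331.4, 219.0])]
clamp_jaw bbox [(0.75, [302.9, 194.8, 68.6, 39.4])]
ring_sieve centre [(0.87, [277.7, 181.5]), (0.86, [349.1, 203.8]), (0.75, [318.8, 167.0]), (0.64, [327.8, 300.0])]
ring_sieve bbox [(0.98, [268.2, 166.1, 27.2, 21.5]), (0.92, [332.1, 183.9, 39.2, 30.4]), (0.9, [306.6, 271.0, 44.5, 48.1])]
fence_lock centre it knows: clamp_jaw, ring_sieve, sieve_clamp
fence_lock bbox []
top 3 428.80882207632663 325.14797883991804 206.77190170864324
[... 261 characters left out ...]
0.83, [335.1, 185.8])]
sieve_clamp bbox [(0.7, [271.4, 117.1, 133.0, 137.4])]
left_knob centre it knows: clamp_jaw, ring_sieve, sieve_clamp
left_knob bbox [(0.48, [309.8, 225.3, 21.1, 20.6])]
right_knob centre it knows: clamp_jaw, ring_sieve, sieve_clamp
right_knob bbox []
clamp_jaw centre [(0.83, [346.3, 199.0])]
clamp_jaw bbox []
ring_sieve centre [(0.75, [245.2, 201.3]), (0.68, [233.4, 141.8]), (0.56, [431.0, 271.2])]
ring_sieve bbox [(0.81, [319.5, 146.4, 35.1, 41.8]), (0.81, [212.4, 121.2, 37.4, 33.7]), (0.77, [223.3, 179.5, 36.7, 39.0]), (0.68, [414.0, 256.4, 37.6, 38.0])]
fence_lock centre it knows: clamp_jaw, ring_sieve, sieve_clamp
fence_lock bbox [(0.64, [320.0, 133.2, 9.0, 10.2])]
```

View pics/scene1.png

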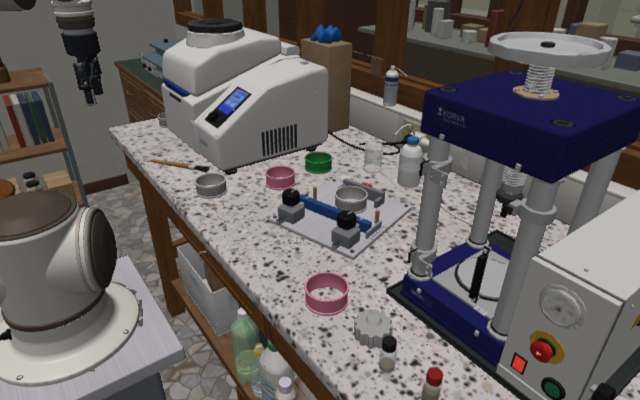

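View pics/top1.png

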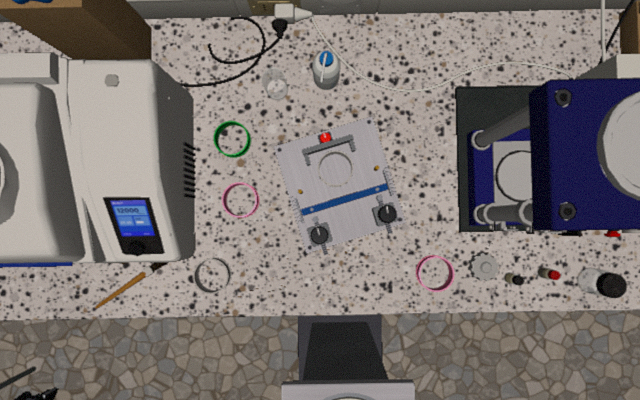

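The top view shows one clamp: left knob at (319,235), right knob at (386,215), blue bar near (345,200), the sieve inside at (336,169), red knob at (325,138). Look-alikes are the spare grey ring at (212,275), pink rings at (240,199) and (434,272), a green ring at (232,139), a black bottle cap at (611,285) and the black cap by the grey gear at (517,280). Next is a close crop.

Run:
```python
import cv2,numpy as np
a=cv2.imread("pics/top1.png")[110:260,265:415]; b=cv2.imread("pics/scene1.png")[175:265,262:422]
cv2.imwrite("pics/c_top.png",cv2.resize(a,None,fx=4,fy=4,interpolation=cv2.INTER_CUBIC))
cv2.imwrite("pics/c_scene.png",cv2.resize(b,None,fx=5,fy=5,interpolation=cv2.INTER_CUBIC))
```

```text
(no output)
```

View pics/c_top.png

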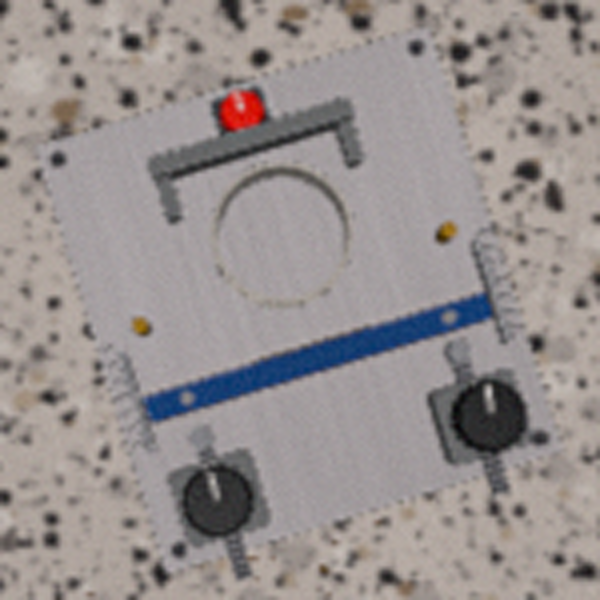

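View pics/c_scene.png

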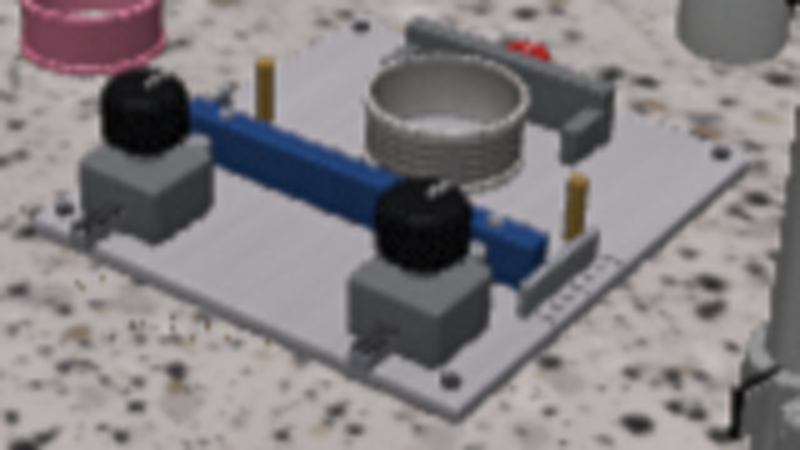

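```bash
cat > h.py <<'E'
import numpy as np
C={"top":dict(f=428.80882207632663,c=(325.14797883991804,206.77190170864324),R=np.array([[-0.01932881179890157,-0.9997880973180022,-0.007082195682945278],[-0.9993655475972392,0.019531615375739407,-0.029782852054233772],[0.029914867710100948,0.006502035224686597,-0.9995313022751335]]),t=np.array([0.05642113,0.57267675,1.02345555])),
"scene":dict(f=445.84725311570253,c=(319.56841798662737,200.7469497787701),R=np.array([[0.8058833427097273,-0.5920201449085967,0.008011614406640116],[-0.2918818104194989,-0.4090222372935977,-0.8645841880034445],[0.5151281847164182,0.6944155509647979,-0.502424119533511]]),t=np.array([-0.44561524,0.22538152,0.78507445]))}
def proj(n,X):
    c=C[n]; p=c["R"]@np.asarray(X,float)+c["t"]; return p[:2]/p[2]*c["f"]+np.array(c["c"])
def ray(n,uv,z):
    c=C[n]; d=c["R"].T@np.array([(uv[0]-c["c"][0])/c["f"],(uv[1]-c["c"][1])/c["f"],1]); o=-c["R"].T@c["t"]
    return o+d*(z-o[2])/d[2]
E
cat > m1.py <<'E'
from h import *
from scipy.optimize import least_squares as ls
T=lambda c:((c[0]+.5)/4-.5+265,(c[1]+.5)/4-.5+110)
S=lambda c:((c[0]+.5)/5-.5+262,(c[1]+.5)/5-.5+175)
for n,a,b in(("L",(217,500),(145,85)),("R",(488,416),(423,197)),("pinL",(142,325),(265,61)),("pinR",(445,232),(577,178)),("sieve top",(281,237),(447,84)),("jawtopL",(188,398),(225,111)),("jawtopR",(450,317),(495,220))):
    r=ls(lambda X:np.r_[proj("top",X)-T(a),proj("scene",X)-S(b)],[.4,0,.05]); print(n,r.x.round(4),r.fun.round(2))
obs=[(-95,80,84,(217,500)),(-95,-80,84,(488,416)),(-125+0,0,0,None)]
obs=[(-95,80,84,(217,500)),(-95,-80,84,(488,416)),(118,0,40,(243,110)),(15,94,40,(142,325)),(15,-94,40,(445,232))]
def w(p,x,y,z):
    c,s=np.cos(p[2]),np.sin(p[2]); return [p[0]+c*x-s*y,p[1]+s*x+c*y,z]
f=lambda p:np.concatenate([proj("top",w(p,x/1e3,y/1e3,z/1e3))-T(c) for x,y,z,c in obs])
r=ls(f,[.4,0,.2]); print(r.x,np.degrees(r.x[2]),r.fun.round(2))
for y in(.08,-.08): print(w(r.x,-.095,y,.073))
E
python3 m1.py
```

```text
L [0.5103 0.0595 0.0851] [ 0.19 -0.3  -0.38 -0.01]
R [ 0.5543 -0.0925  0.0841] [ 0.29 -0.4  -0.48  0.03]
pinL [0.6109 0.1021 0.0476] [ 0.11 -0.17 -0.22  0.  ]
pinR [ 0.6625 -0.0756  0.0468] [ 0.47 -0.6  -0.77  0.09]
sieve top [0.6609 0.0196 0.055 ] [ 0.55 -0.75 -1.    0.07]
jawtopL [0.5681 0.0764 0.0441] [ 0.09 -0.14 -0.18  0.  ]
jawtopR [ 0.6124 -0.0771  0.0429] [ 0.14 -0.18 -0.22  0.02]
[0.62254686 0.00971091 0.27661735] 15.849006833128387 [-0.34  0.15  0.6   0.19 -0.23  0.03 -0.6  -0.1   0.56 -0.3 ]
[np.float64(0.509310059732516), np.float64(0.06072489231363043), 0.073]
[np.float64(0.553006565625227), np.float64(-0.09319266799957188), 0.073]
```

```bash
cat > d.py <<'E'
import sys,numpy as np
from workcell import bot
from scipy.spatial.transform import Rotation as Ro
o=bot.get_obs(); R=Ro.from_euler("xyz",o["tcp_rot"],degrees=True).as_matrix()
print("t",o["time"],"q",o["q"].round(1) if hasattr(o["q"],"round") else o["q"],"p",np.round(o["ee_pos"],4),"F",np.round(o["wrist_force"],1),"T",np.round(o["torque"],2),"op",o["opening"])
print(R.round(3).tolist(),"yaz",np.degrees(np.arctan2(R[1,1],R[0,1])).round(2))
for a in sys.argv[1:]:
    w=np.array(eval(a)); print(a,"-> tool d",(R.T@(w-np.array(o["ee_pos"]))).round(4))
E
python3 d.py "(.3,.3,.25)" "(.3,.2,.25)" "(.5103,.0595,.16)" "(.5103,.0595,.073)"
python3 -c "
from h import *
print(ray('top',(190,262),.0),ray('top',(190,262),.2),ray('top',(80,262),.1))"
```

```text
t 1.15 q [66.8  5.  10.1 95.1 -0.  90. ] p [0.2171 0.5053 0.2503] F [ 0.9 -0.5 -0.2] T [-0.02 -0.03  0.04] op 0.08554884612493266
[[0.0, 0.395, 0.919], [0.0, 0.919, -0.395], [-1.0, 0.0, 0.0]] yaz 66.75
(.3,.3,.25) -> tool d [ 0.0003 -0.1559  0.1572]
(.3,.2,.25) -> tool d [ 0.0003 -0.2478  0.1967]
(.5103,.0595,.16) -> tool d [ 0.0903 -0.2939  0.4454]
(.5103,.0595,.073) -> tool d [ 0.1773 -0.2939  0.4454]
[0.4464428  0.37541319 0.        ] [0.46496293 0.31066238 0.2       ] [0.46021068 0.58494848 0.1       ]
```

```bash
python3 -m handwheel '[[0,0,0,0,-0.248,0.197,-1],[0,0,0,0,-0.248,0.197,-1],[0,0,0,0,-0.248,0.197,-1],[0,0,0,0,-0.248,0.197,-1],[0,0,0,0,-0.248,0.197,-1],[0,0,0,0,-0.248,0.197,-1],[0,0,0,0.09,-0.294,0.445,-1],[0,0,0,0.09,-0.294,0.445,-1],[0,0,0,0.09,-0.294,0.445,-1],[0,0,0,0.09,-0.294,0.445,-1],[0,0,0,0.09,-0.294,0.445,-1],[0,0,0,0.09,-0.294,0.445,-1],[0,0,0,0.09,-0.294,0.445,-1]]' 50; python3 d.py "(.5103,.0595,.073)" "(.5543,-.0925,.073)"
```

```text
time: 2.78
ee_pos: [0.5094, 0.0607, 0.161]
tcp_rot: [59.7, 90.0, 36.6]
wrist_force: [0.5, -0.1, -0.0]
opening: 0.0851
t 2.775 q [ 6.8 -1.  -5.9 85.   0.  30. ] p [0.5094 0.0607 0.161 ] F [ 0.5 -0.1 -0. ] T [ 0.    0.01 -0.01] op 0.08505563319046018
[[0.0, 0.394, 0.919], [0.0, 0.919, -0.394], [-1.0, 0.001, 0.0]] yaz 66.82
(.5103,.0595,.073) -> tool d [ 0.088  -0.0008  0.0013]
(.5543,-.0925,.073) -> tool d [ 0.088  -0.1232  0.1016]
```

```bash
python3 -m handwheel '[[0,0,0,0.05,0,0.001,-1],[0,0,0,0.088,0,0.001,-1],[0,0,0,0.088,0,0.001,-1],[0,0,0,0.088,0,0.001,-1],[0,0,0,0.088,0,0.001,1],[0,0,0,0.088,0,0.001,1],[0,0,0,0.088,0,0.001,1],[0,0,0,0.088,0,0.001,1],[0,0,0,0.088,0,0.001,1],[0,0,0,0.088,0,0.001,1]]' 50; python3 d.py
python3 - <<'E'
from workcell import bot
import cv2
a=bot.camera("top")["frame"][110:260,265:415,::-1]; b=bot.camera("scene")["frame"][155:265,242:422,::-1]
cv2.imwrite("pics/g1t.png",cv2.resize(a,None,fx=4,fy=4,interpolation=cv2.INTER_CUBIC))
cv2.imwrite("pics/g1s.png",cv2.resize(b,None,fx=4,fy=4,interpolation=cv2.INTER_CUBIC))
E
```

```text
time: 4.03
ee_pos: [0.5113, 0.0593, 0.0734]
tcp_rot: [44.0, 89.9, 20.7]
wrist_force: [-0.9, 0.5, 6.4]
opening: 0.0384
t 4.025 q [  6.6   0.4 -14.2  75.3   0.   29.9] p [0.5113 0.0593 0.0734] F [-0.9  0.5  6.4] T [0.17 0.27 0.05] op 0.03835904991355474
[[0.001, 0.395, 0.919], [0.001, 0.919, -0.395], [-1.0, 0.001, 0.001]] yaz 66.75
```

View pics/g1s.png

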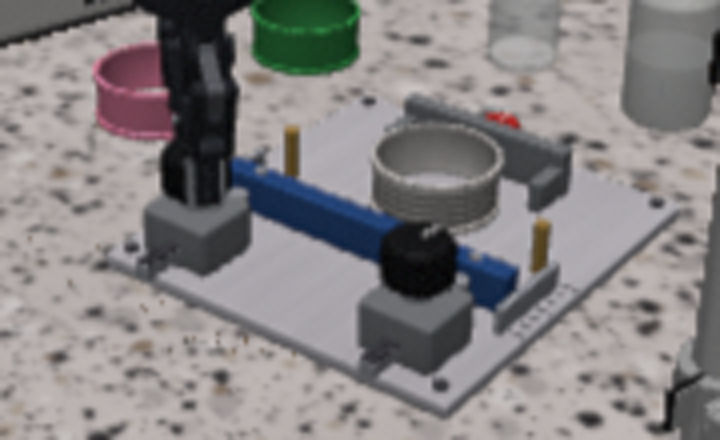

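View pics/g1t.png

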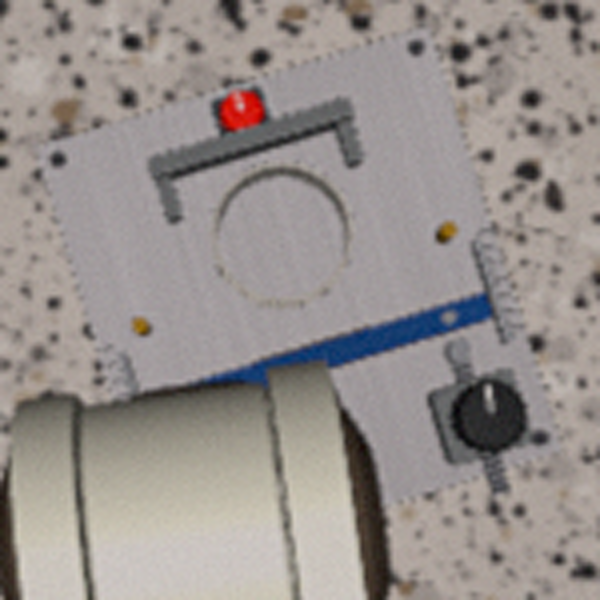

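The gripper is on the left knob at (200,185) in the scene crop, opening 38 mm. I'll turn it the first 30°.

```bash
python3 -m handwheel '[[8,0,0,0,0,0,1],[16,0,0,0,0,0,1],[24,0,0,0,0,0,1],[30,0,0,0,0,0,1],[30,0,0,0,0,0,1]]' 50; python3 d.py; python3 -m handwheel '[[0,0,0,0,0,0,-1],[0,0,0,0,0,0,-1],[0,0,0,0,0,0,-1],[0,0,0,-0.05,0,0,-1],[0,0,0,-0.07,0,0,-1],[0,0,0,-0.07,0,0,-1]]' 50;  python3 d.py "(.5543,-.0925,.143)" "(.5543,-.0925,.073)"
python3 - <<'E'
from workcell import bot
import cv2
a=bot.camera("top")["frame"][110:260,265:415,::-1]; b=bot.camera("scene")["frame"][155:265,242:422,::-1]
cv2.imwrite("pics/g2t.png",cv2.resize(a,None,fx=4,fy=4,interpolation=cv2.INTER_CUBIC))
cv2.imwrite("pics/g2s.png",cv2.resize(b,None,fx=4,fy=4,interpolation=cv2.INTER_CUBIC))
E
```

```text
time: 4.75
ee_pos: [0.5108, 0.0586, 0.0734]
tcp_rot: [-17.0, 89.9, -70.4]
wrist_force: [-5.0, -3.2, 9.1]
opening: 0.0387
t 4.75 q [  6.6   0.4 -14.3  75.3  -0.1  60. ] p [0.5108 0.0586 0.0734] F [-5.  -3.2  9.1] T [-0.71  0.89 -0.13] op 0.03869036042298237
[[0.0, 0.803, 0.597], [-0.001, 0.597, -0.803], [-1.0, -0.0, 0.001]] yaz 36.62
time: 5.5
ee_pos: [0.5117, 0.0593, 0.1437]
tcp_rot: [60.7, 89.8, 7.5]
wrist_force: [0.3, -0.6, -0.9]
opening: 0.0853
t 5.5 q [ 6.6 -0.7 -7.6 83.   0.  59.9] p [0.5117 0.0593 0.1437] F [ 0.3 -0.6 -0.9] T [-0.02  0.03  0.05] op 0.08532519715453744
[[0.003, 0.801, 0.598], [0.0, 0.598, -0.801], [-1.0, 0.003, 0.001]] yaz 36.76
(.5543,-.0925,.143) -> tool d [ 0.0008 -0.0567  0.1471]
(.5543,-.0925,.073) -> tool d [ 0.0708 -0.0569  0.147 ]
```

View pics/g2s.png

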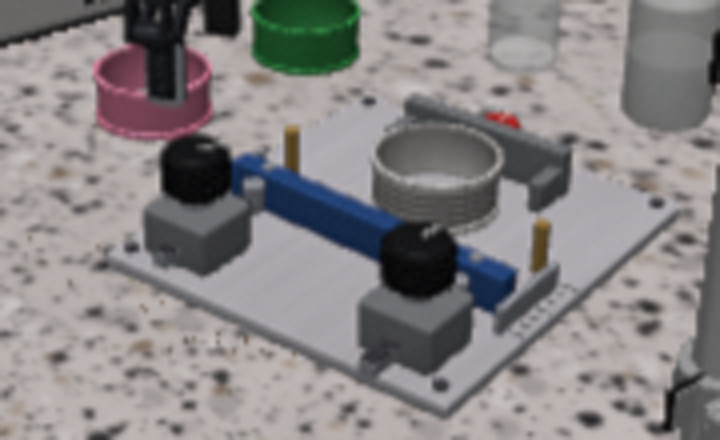

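View pics/g2t.png

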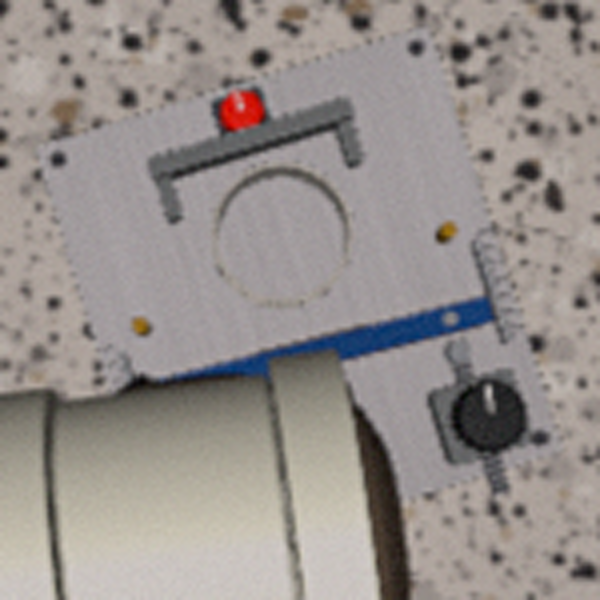

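Left end of the jaw has moved up a little with its rack against it at (255,190); the left knob's mark has turned. Now the right knob.

```bash
python3 -m handwheel '[[0,0,0,0,-0.057,0.147,-1],[0,0,0,0,-0.057,0.147,-1],[0,0,0,0,-0.057,0.147,-1],[0,0,0,0,-0.057,0.147,-1],[0,0,0,0.05,-0.057,0.147,-1],[0,0,0,0.071,-0.057,0.147,-1],[0,0,0,0.071,-0.057,0.147,-1],[0,0,0,0.071,-0.057,0.147,1],[0,0,0,0.071,-0.057,0.147,1],[0,0,0,0.071,-0.057,0.147,1],[0,0,0,0.071,-0.057,0.147,1],[0,0,0,0.071,-0.057,0.147,1],[0,0,0,0.071,-0.057,0.147,1]]' 50; python3 d.py
```

```text
time: 7.22
ee_pos: [0.5535, -0.0928, 0.0726]
tcp_rot: [43.4, 89.9, -9.8]
wrist_force: [-1.5, 0.3, 5.8]
opening: 0.0388
t 7.225 q [-9.5  6.7 -7.7 75.5 -0.  43.7] p [ 0.5535 -0.0928  0.0726] F [-1.5  0.3  5.8] T [0.09 0.4  0.06] op 0.03880955195180304
[[0.002, 0.801, 0.598], [-0.0, 0.598, -0.801], [-1.0, 0.001, 0.001]] yaz 36.75
```

```bash
python3 -m handwheel '[[8,0,0,0,0,0,1],[16,0,0,0,0,0,1],[24,0,0,0,0,0,1],[32,0,0,0,0,0,1],[40,0,0,0,0,0,1],[48,0,0,0,0,0,1],[55,0,0,0,0,0,1],[55,0,0,0,0,0,1]]' 50; python3 d.py; python3 -m handwheel '[[0,0,0,0,0,0,-1],[0,0,0,0,0,0,-1],[0,0,0,0,0,0,-1],[0,0,0,-0.05,0,0,-1],[0,0,0,-0.07,0,0,-1],[0,0,0,-0.07,0,0,-1]]' 50;  python3 d.py "(.5103,.0595,.143)" "(.5103,.0595,.073)"
python3 - <<'E'
from workcell import bot
import cv2
a=bot.camera("top")["frame"][110:260,265:415,::-1]; b=bot.camera("scene")["frame"][155:265,242:422,::-1]
cv2.imwrite("pics/g3t.png",cv2.resize(a,None,fx=4,fy=4,interpolation=cv2.INTER_CUBIC))
cv2.imwrite("pics/g3s.png",cv2.resize(b,None,fx=4,fy=4,interpolation=cv2.INTER_CUBIC))
E
```

```text
time: 8.22
ee_pos: [0.5543, -0.0927, 0.0727]
tcp_rot: [109.3, 89.8, 1.1]
wrist_force: [3.4, 2.3, 5.5]
opening: 0.0385
t 8.225 q [-9.5  6.7 -7.7 75.4  0.  98.7] p [ 0.5543 -0.0927  0.0727] F [3.4 2.3 5.5] T [ 0.38 -0.65 -0.18] op 0.03850286117107766
[[0.003, 0.95, -0.312], [0.0, -0.312, -0.95], [-1.0, 0.003, -0.001]] yaz -18.2
time: 8.98
ee_pos: [0.5538, -0.0929, 0.1428]
tcp_rot: [97.0, 89.8, -11.2]
wrist_force: [-0.2, -0.6, -1.0]
opening: 0.0852
t 8.975 q [-9.5  5.6 -1.1 83.1 -0.  98.7] p [ 0.5538 -0.0929  0.1428] F [-0.2 -0.6 -1. ] T [-0.02 -0.06  0.06] op 0.08515903017999318
[[0.003, 0.95, -0.313], [-0.001, -0.313, -0.95], [-1.0, 0.003, -0.0]] yaz -18.23
(.5103,.0595,.143) -> tool d [-0.0004 -0.0891 -0.1312]
(.5103,.0595,.073) -> tool d [ 0.0696 -0.0892 -0.1311]
```

View pics/g3s.png

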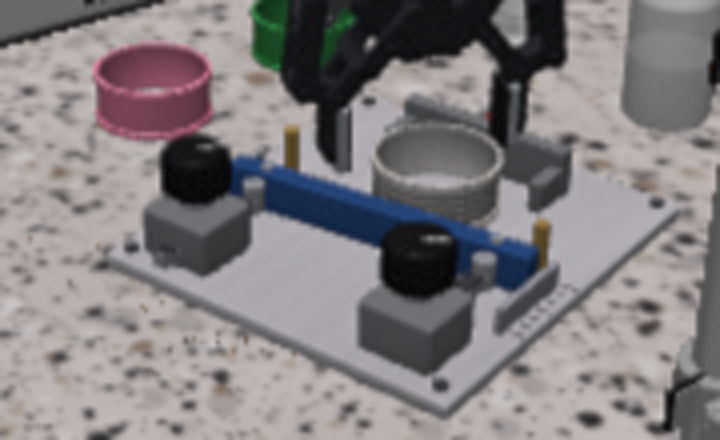

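View pics/g3t.png

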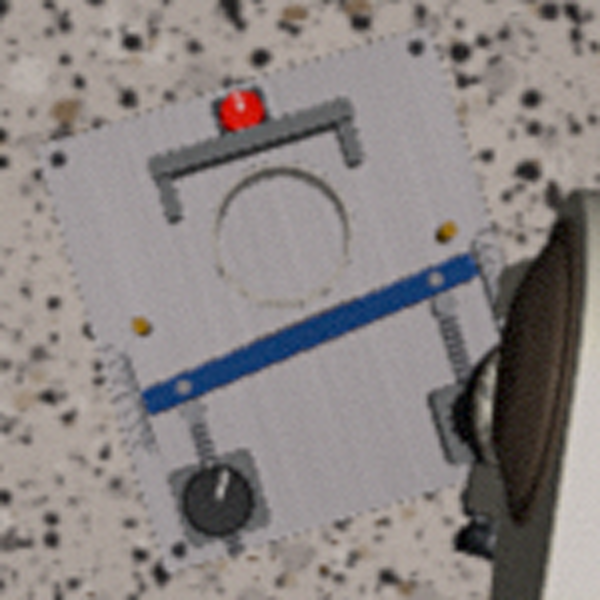

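The right end is now ahead: the bar runs (145,403)–(478,265) in the top crop, skew about 0.11 rad (18 mm of 30 allowed). Next the left knob, winding the wrist back 60° on the way.

```bash
python3 -m handwheel '[[-10,0,0,0,-0.089,-0.131,-1],[-20,0,0,0,-0.089,-0.131,-1],[-30,0,0,0,-0.089,-0.131,-1],[-40,0,0,0,-0.089,-0.131,-1],[-50,0,0,0,-0.089,-0.131,-1],[-60,0,0,0.05,-0.089,-0.131,-1],[-60,0,0,0.07,-0.089,-0.131,-1],[-60,0,0,0.07,-0.089,-0.131,-1],[-60,0,0,0.07,-0.089,-0.131,1],[-60,0,0,0.07,-0.089,-0.131,1],[-60,0,0,0.07,-0.089,-0.131,1],[-60,0,0,0.07,-0.089,-0.131,1],[-60,0,0,0.07,-0.089,-0.131,1],[-60,0,0,0.07,-0.089,-0.131,1]]' 50; python3 d.py
```

```text
time: 10.82
ee_pos: [0.51, 0.0595, 0.0724]
tcp_rot: [48.4, 89.9, 0.1]
wrist_force: [-2.3, -0.4, 6.2]
opening: 0.0384
t 10.825 q [  6.7   0.3 -14.5  75.1  -0.   54.9] p [0.51   0.0595 0.0724] F [-2.3 -0.4  6.2] T [-0.23  0.41 -0.03] op 0.03841588405238163
[[0.001, 0.746, 0.666], [0.0, 0.666, -0.746], [-1.0, 0.001, 0.001]] yaz 41.74
```

```bash
python3 -m handwheel '[[8,0,0,0,0,0,1],[16,0,0,0,0,0,1],[24,0,0,0,0,0,1],[32,0,0,0,0,0,1],[38,0,0,0,0,0,1],[43,0,0,0,0,0,1],[43,0,0,0,0,0,1]]' 50; python3 d.py; python3 -m handwheel '[[0,0,0,0,0,0,-1],[0,0,0,0,0,0,-1],[0,0,0,0,0,0,-1],[0,0,0,-0.05,0,0,-1],[0,0,0,-0.07,0,0,-1],[0,0,0,-0.07,0,0,-1]]' 50;  python3 d.py "(.5543,-.0925,.143)" "(.5543,-.0925,.073)"
python3 - <<'E'
from workcell import bot
import cv2
a=bot.camera("top")["frame"][110:260,265:415,::-1]; b=bot.camera("scene")["frame"][155:265,242:422,::-1]
cv2.imwrite("pics/g4t.png",cv2.resize(a,None,fx=4,fy=4,interpolation=cv2.INTER_CUBIC))
cv2.imwrite("pics/g4s.png",cv2.resize(b,None,fx=4,fy=4,interpolation=cv2.INTER_CUBIC))
E
```

```text
time: 11.7
ee_pos: [0.5096, 0.0593, 0.0724]
tcp_rot: [57.3, 90.0, -34.1]
wrist_force: [-3.9, -2.0, 7.7]
opening: 0.0385
t 11.7 q [  6.7   0.3 -14.5  75.2  -0.   98. ] p [0.5096 0.0593 0.0724] F [-3.9 -2.   7.7] T [-0.39  1.01 -0.17] op 0.03849757304271332
[[0.001, 1.0, -0.023], [-0.0, -0.023, -1.0], [-1.0, 0.001, 0.0]] yaz -1.34
time: 12.45
ee_pos: [0.5105, 0.0597, 0.1428]
tcp_rot: [98.3, 89.8, 7.1]
wrist_force: [0.1, -0.2, -0.2]
opening: 0.0855
t 12.45 q [ 6.7 -0.9 -7.9 82.9  0.  97.9] p [0.5105 0.0597 0.1428] F [ 0.1 -0.2 -0.2] T [ 0.02 -0.02  0.02] op 0.08554245835172597
[[0.003, 1.0, -0.022], [0.0, -0.022, -1.0], [-1.0, 0.003, -0.0]] yaz -1.25
(.5543,-.0925,.143) -> tool d [-0.0002  0.0471  0.1512]
(.5543,-.0925,.073) -> tool d [0.0698 0.0469 0.1512]
```

View pics/g4s.png

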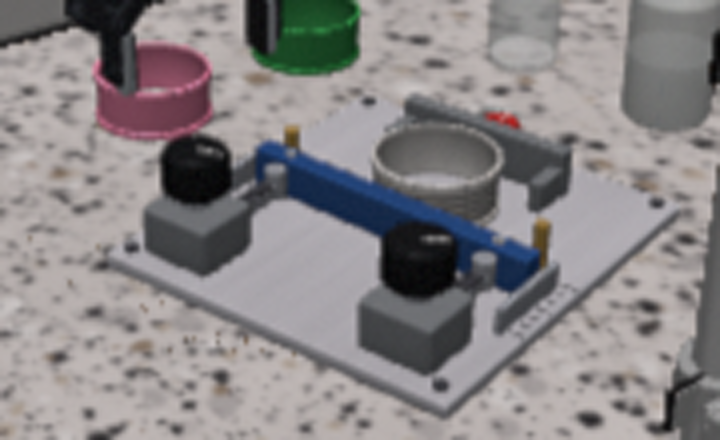

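View pics/g4t.png

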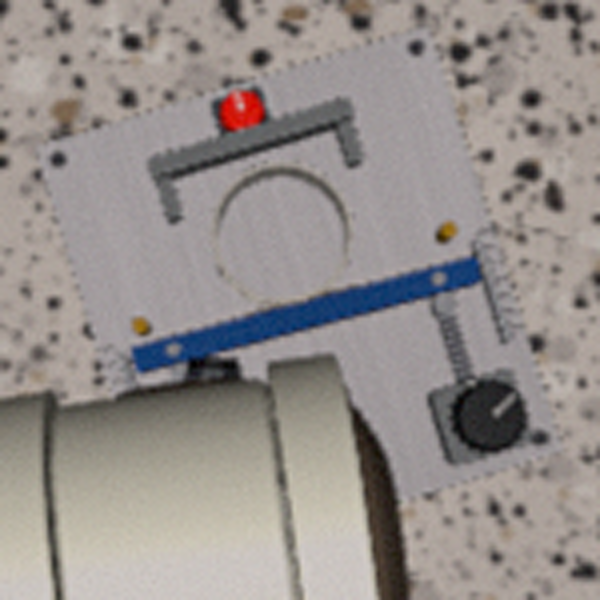

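The jaw is about square now (bar (135,360)–(480,270)); both ends are still short of the pins. Now the right knob to its stop, feeling the torque.

```bash
python3 -m handwheel '[[0,0,0,0,0.047,0.151,-1],[0,0,0,0,0.047,0.151,-1],[0,0,0,0,0.047,0.151,-1],[0,0,0,0,0.047,0.151,-1],[0,0,0,0.05,0.047,0.151,-1],[0,0,0,0.07,0.047,0.151,-1],[0,0,0,0.07,0.047,0.151,-1],[0,0,0,0.07,0.047,0.151,1],[0,0,0,0.07,0.047,0.151,1],[0,0,0,0.07,0.047,0.151,1],[0,0,0,0.07,0.047,0.151,1],[0,0,0,0.07,0.047,0.151,1],[0,0,0,0.07,0.047,0.151,1]]' 40; python3 -m handwheel '[[7,0,0,0,0,0,1],[14,0,0,0,0,0,1],[18,0,0,0,0,0,1],[18,0,0,0,0,0,1]]'; python3 d.py;  python3 -m handwheel '[[3,0,0,0,0,0,1],[3,0,0,0,0,0,1]]'; python3 d.py
```

```text
time: 14.18
ee_pos: [0.5541, -0.0924, 0.0726]
tcp_rot: [91.9, 89.9, 0.7]
wrist_force: [0.9, 1.2, 6.2]
opening: 0.0389
time: 14.68
ee_pos: [0.5545, -0.0925, 0.0726]
tcp_rot: [107.0, 89.8, -2.3]
wrist_force: [2.7, 1.7, 5.3]
opening: 0.0385
t 14.675 q [-9.5  6.8 -7.7 75.4  0.  99.8] p [ 0.5545 -0.0925  0.0726] F [2.7 1.7 5.3] T [ 0.18 -0.53 -0.11] op 0.03848009693113385
[[0.003, 0.944, -0.33], [-0.0, -0.33, -0.944], [-1.0, 0.003, -0.001]] yaz -19.27
time: 14.92
ee_pos: [0.5545, -0.0925, 0.0727]
tcp_rot: [109.0, 89.8, -3.3]
wrist_force: [2.2, 2.2, 6.2]
opening: 0.0385
t 14.925 q [ -9.5   6.8  -7.7  75.4   0.  102.8] p [ 0.5545 -0.0925  0.0727] F [2.2 2.2 6.2] T [ 0.22 -0.57 -0.08] op 0.03848621563492879
[[0.003, 0.926, -0.379], [-0.0, -0.379, -0.926], [-1.0, 0.003, -0.001]] yaz -22.24
```

```bash
for i in 1; do python3 -m handwheel '[[3,0,0,0,0,0,1],[3,0,0,0,0,0,1]]' >/dev/null; python3 d.py|head -1; python3 -m handwheel '[[3,0,0,0,0,0,1],[3,0,0,0,0,0,1]]' >/dev/null; python3 d.py|head -1;  python3 -m handwheel '[[2,0,0,0,0,0,1],[2,0,0,0,0,0,1]]' >/dev/null; python3 d.py|head -1; done
```

```text
t 15.175 q [ -9.5   6.8  -7.7  75.4   0.  105.7] p [ 0.5547 -0.0923  0.0727] F [3.4 1.9 6.4] T [ 0.3  -0.83  0.67] op 0.03870884946551938
t 15.425 q [-9.400e+00  6.800e+00 -7.700e+00  7.530e+01  1.000e-01  1.087e+02] p [ 0.5552 -0.0915  0.0727] F [6.6 6.4 4.2] T [ 1.18 -1.44  0.62] op 0.03877265977278351
t 15.675 q [-9.400e+00  6.800e+00 -7.700e+00  7.530e+01  1.000e-01  1.107e+02] p [ 0.5551 -0.0918  0.0726] F [5.8 4.9 4.5] T [ 0.82 -1.3   0.67] op 0.03851405872852048
```

Torque rose from 0.1 to 0.67 N m and stayed there, so the right knob is on its stop and the pads slip slightly. Now the left knob.

```bash
python3 -m handwheel '[[0,0,0,0,0,0,-1],[0,0,0,0,0,0,-1],[0,0,0,0,0,0,-1],[0,0,0,-0.05,0,0,-1],[0,0,0,-0.07,0,0,-1],[0,0,0,-0.07,0,0,-1]]' ;  python3 d.py "(.5103,.0595,.143)" "(.5103,.0595,.073)"
python3 - <<'E'
from workcell import bot
import cv2
a=bot.camera("top")["frame"][110:260,265:415,::-1]; b=bot.camera("scene")["frame"][155:265,242:422,::-1]
cv2.imwrite("pics/g5t.png",cv2.resize(a,None,fx=4,fy=4,interpolation=cv2.INTER_CUBIC))
cv2.imwrite("pics/g5s.png",cv2.resize(b,None,fx=4,fy=4,interpolation=cv2.INTER_CUBIC))
E
```

```text
time: 16.42
ee_pos: [0.554, -0.0927, 0.1428]
tcp_rot: [109.2, 89.8, -11.0]
wrist_force: [-1.1, 0.5, -0.6]
opening: 0.0857
t 16.425 q [ -9.5   5.6  -1.1  83.1  -0.  110.8] p [ 0.554  -0.0927  0.1428] F [-1.1  0.5 -0.6] T [0.01 0.06 0.07] op 0.08567611156059515
[[0.003, 0.864, -0.504], [-0.001, -0.504, -0.864], [-1.0, 0.003, -0.001]] yaz -30.26
(.5103,.0595,.143) -> tool d [-0.0004 -0.1144 -0.1094]
(.5103,.0595,.073) -> tool d [ 0.0696 -0.1146 -0.1094]
```

View pics/g5s.png

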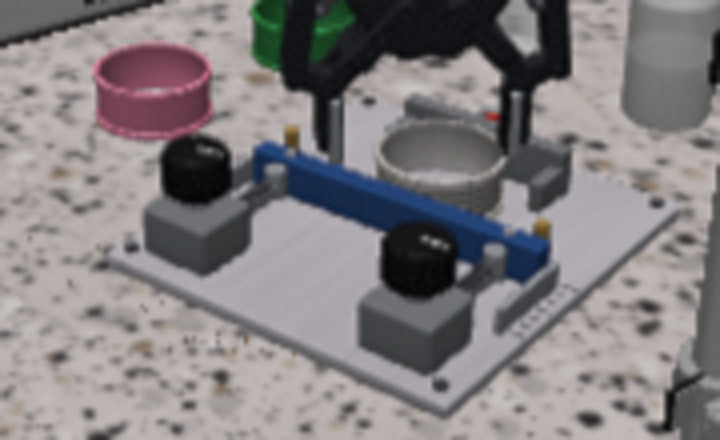

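View pics/g5t.png

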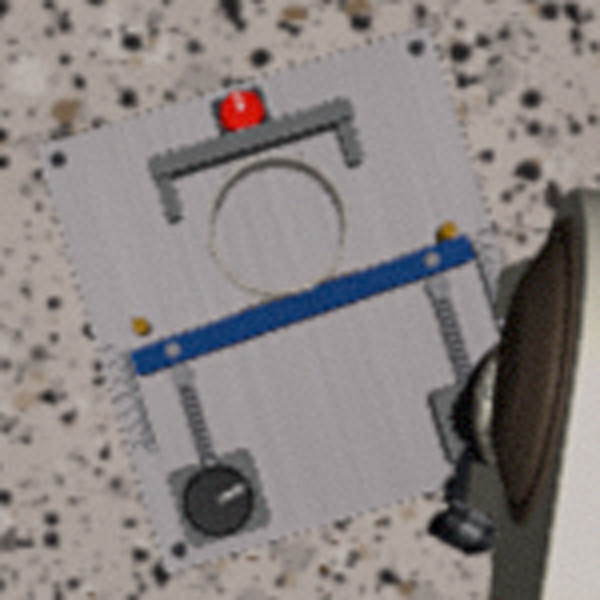

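The right end is at its pin (447,232); the left end is a few mm short of its pin (142,325). The sieve has slid towards the fence.

```bash
python3 -m handwheel '[[-10,0,0,0,-0.114,-0.109,-1],[-20,0,0,0,-0.114,-0.109,-1],[-30,0,0,0,-0.114,-0.109,-1],[-40,0,0,0,-0.114,-0.109,-1],[-40,0,0,0.05,-0.114,-0.109,-1],[-40,0,0,0.07,-0.114,-0.109,-1],[-40,0,0,0.07,-0.114,-0.109,-1],[-40,0,0,0.07,-0.114,-0.109,1],[-40,0,0,0.07,-0.114,-0.109,1],[-40,0,0,0.07,-0.114,-0.109,1],[-40,0,0,0.07,-0.114,-0.109,1],[-40,0,0,0.07,-0.114,-0.109,1],[-40,0,0,0.07,-0.114,-0.109,1]]' 40; python3 -m handwheel '[[3,0,0,0,0,0,1],[6,0,0,0,0,0,1],[6,0,0,0,0,0,1]]'>/dev/null; python3 d.py|head -1;  python3 -m handwheel '[[3,0,0,0,0,0,1],[3,0,0,0,0,0,1]]'>/dev/null; python3 d.py|head -1;  python3 -m handwheel '[[3,0,0,0,0,0,1],[3,0,0,0,0,0,1]]'>/dev/null; python3 d.py|head -1;  python3 -m handwheel '[[3,0,0,0,0,0,1],[3,0,0,0,0,0,1]]'>/dev/null; python3 d.py|head -1
```

```text
time: 18.15
ee_pos: [0.5097, 0.059, 0.0725]
tcp_rot: [76.8, 90.0, -3.5]
wrist_force: [-5.0, -1.2, 6.5]
opening: 0.0386
t 18.525 q [  6.6   0.3 -14.5  75.2  -0.   92.9] p [0.5096 0.059  0.0725] F [-4.8 -0.4  7.3] T [-0.15  1.12 -0.07] op 0.0389227831805066
t 18.775 q [  6.6   0.3 -14.5  75.2  -0.   95.9] p [0.5096 0.0591 0.0725] F [-5.1 -1.6  8.2] T [-0.19  1.09 -0.09] op 0.03878789311230851
t 19.025 q [  6.6   0.3 -14.5  75.2  -0.1  98.9] p [0.5095 0.0588 0.0725] F [-5.3 -3.3  8.3] T [-0.6   1.19  0.71] op 0.03879420166525583
t 19.275 q [  6.6   0.3 -14.5  75.3  -0.2 101.8] p [0.5093 0.0579 0.0725] F [-6.3 -8.9  8.4] T [-1.75  1.43  0.72] op 0.038600528248889786
```

```bash
python3 -m handwheel '[[0,0,0,0,0,0,-1],[0,0,0,0,0,0,-1],[0,0,0,0,0,0,-1],[0,0,0,-0.05,0,0,-1],[0,0,0,-0.10,0,0,-1],[0,0,0,-0.15,0,0,-1],[0,0,0,-0.15,0,0,-1]]' ;  python3 d.py "(.3,.2,.25)"
```

```text
time: 20.15
ee_pos: [0.5112, 0.0594, 0.2255]
tcp_rot: [102.8, 89.6, 7.6]
wrist_force: [0.5, 0.1, -0.9]
opening: 0.0856
t 20.15 q [  6.6  -0.7   1.5  91.8   0.  101.9] p [0.5112 0.0594 0.2255] F [ 0.5  0.1 -0.9] T [-0.01  0.    0.05] op 0.08557943862693204
[[0.007, 0.996, -0.091], [0.001, -0.091, -0.996], [-1.0, 0.006, -0.001]] yaz -5.25
(.3,.2,.25) -> tool d [-0.0257 -0.223  -0.1207]
```

```bash
python3 -m handwheel '[[0,0,0,-0.025,-0.223,-0.12,-1],[0,0,0,-0.025,-0.223,-0.12,-1],[0,0,0,-0.025,-0.223,-0.12,-1],[0,0,0,-0.025,-0.223,-0.12,-1],[0,0,0,-0.025,-0.223,-0.12,-1],[0,0,0,-0.025,-0.223,-0.12,-1]]'
cat > look.py <<'E'
from workcell import bot
import cv2,sys
n=sys.argv[1]
p=bot.camera("top"); q=bot.camera("scene")
for c,b in((p,"top"),(q,"scene")):
  for t in("clamp_jaw","ring_sieve"):
    print(b,t,[(round(d["conf"],2),[round(a*b,1) for a,b in zip(d["centre"],(640,400))]) for d in bot.tip_of(t,c)])
a=p["frame"][110:260,265:415,::-1]; b=q["frame"][155:265,242:422,::-1]
cv2.imwrite(f"pics/{n}t.png",cv2.resize(a,None,fx=4,fy=4,interpolation=cv2.INTER_CUBIC))
cv2.imwrite(f"pics/{n}s.png",cv2.resize(b,None,fx=4,fy=4,interpolation=cv2.INTER_CUBIC))
E
python3 look.py g6
```

```text
time: 20.9
ee_pos: [0.2986, 0.1992, 0.2458]
tcp_rot: [35.5, 90.0, -59.7]
wrist_force: [-0.9, -0.0, 0.1]
opening: 0.0853
top clamp_jaw [(0.78, [340.6, 186.3])]
top ring_sieve [(0.93, [430.5, 273.7]), (0.77, [333.6, 164.9]), (0.74, [244.8, 200.0])]
scene clamp_jaw [(0.75, [342.3, 214.0])]
scene ring_sieve [(0.9, [278.9, 182.7]), (0.86, [326.3, 299.0]), (0.72, [320.7, 166.5]), (0.56, [352.6, 203.3])]
```

View pics/g6t.png

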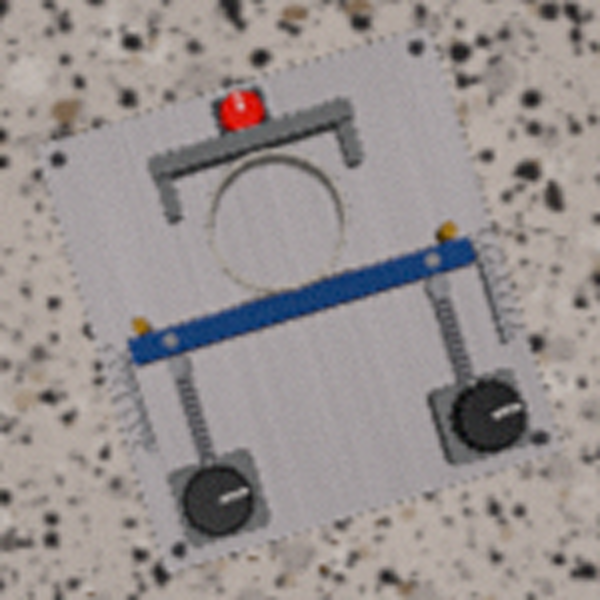

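View pics/g6s.png

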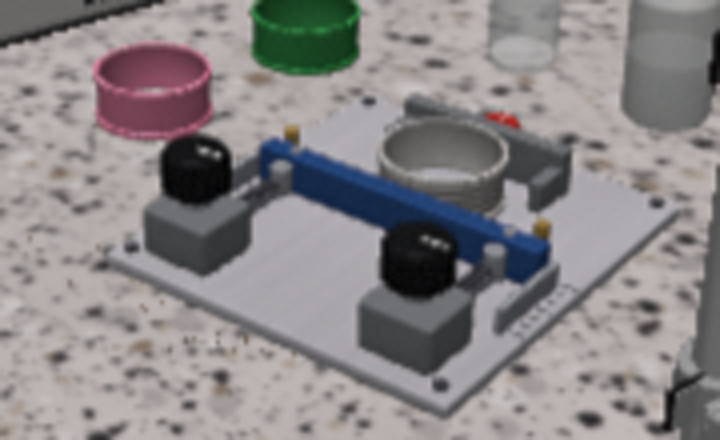

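Both knob marks point the same way, and the bolts (170,340)–(433,259) lie at 17.1°, parallel to the pins. A numeric check of the jaw and sieve in the clamp frame follows.

Run:
```python
from h import *
T=lambda c:((c[0]+.5)/4-.5+265,(c[1]+.5)/4-.5+110)
p=np.array([.62254686,.00971091]);a=.27661735
M=np.array([[np.cos(a),np.sin(a)],[-np.sin(a),np.cos(a)]])
for n,c,z in(("boltL",(170,340),.042),("boltR",(433,259),.042),("pinL",(142,325),.047),("pinR",(447,232),.047),("sieve",(277,225),.048),("fence frontish",(255,150),.046)):
    print(n,(M@(ray("top",T(c),z)[:2]-p)*1e3).round(1))
for n,c,z in(("was boltL",(188,398),.042),("was boltR",(450,317),.042)): print(n,(M@(ray("top",T(c),z)[:2]-p)*1e3).round(1))
```

```text
boltL [ 1.  79.6]
boltR [  1.5 -80.9]
pinL [13.8 92.4]
pinR [ 13.8 -92.7]
sieve [46.4  0.6]
fence frontish [92.3 -0.1]
was boltL [-34.4  79.4]
was boltR [-33.8 -80.4]
```

```bash
python3 -c "
from workcell import bot
print(bot.get_obs()['time']); print(bot.job_done())"
```

```text
21.2
the job is handed in; nothing more can be done
None
```

I closed the clamp on the sieve and handed the job in at 21 s of the 64 s allowed.

**Turns:** I turned the knobs in turn: left 30°, right 55°, left 43°, then right and left each to the hard stop. At each stop the torque jumped from about 0.1 to 0.7 N m. The largest skew of the jaw in the pictures taken between turns was about 0.11 rad, or 18 mm of the 30 mm allowed.

**Last checks:**
- **Knobs:** both marks point the same way, so both knobs are at the end of their travel.
- **Jaw:** its bolts measure x ≈ 1.0 mm on the left and 1.5 mm on the right. The pins read 13.8 mm against a true 15 mm, so the jaw is at about 2 to 3 mm, and home is 2 mm. It is parallel to the pins within measuring error.
- **Fence and red knob:** I did not touch the red knob, and its mark looks unchanged.
- **Robot:** the gripper was open and well clear at hand-in, and the wrist force readings stayed below about 13 N.

**One disagreement:** my rough top-view estimate of the sieve centre came out at x ≈ 46 mm, about 48 mm after the same correction. With the jaw home it has to be 51.5 to 53.5 mm. I put this down to part of the rim being hidden and hard to read, since in both pictures the sieve sits against the jaw and inside the fence arms.

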